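Clamp the valve body and index the leak-test shuttle

TASK

Swing the toggle clamp's handle down and press it firmly home so that its pad bears on the valve body in the nest, and only then pull up the plunger knob, slide the shuttle along its guides to the next hole of the index bar and let the pin drop fully home. Finish there with the gripper still holding the knob and the pin fully home, ready for the seal cylinder's stroke. Leave the other things on the bench where they are.

Things in the scene. Friction and masses are not known exactly. Their poses are not given: they have to be found in the camera images.
- fixture: Leak-test fixture, fixed on the bench: aluminium base plate 150 x 410 x 12 mm; origin at the centre of its underside, y along its guides, z up. Between the two guide rails, at x = 0, lies the dark steel index bar along y, top 28 mm above the bench, with three bushed holes of 11.6 mm bore 100 mm apart, at y = -25, 75 and 175 mm.
- seal_cup (a point): Face of the seal cylinder's rubber cup, 26 mm across, at fixture (54, -10, 73) mm, fixed. The 40 mm square cylinder stands behind it towards the fixture's +x with a round gauge beside it; all of it is over 50 mm from the fixture's centre line and under 130 mm high.
- shuttle (a joint): Position of the shuttle along the guides, m, growing to the fixture's +y: 0 with its pin in hole_1 (start), 0.100 in hole_2 (the next), 0.200 in the last. The shuttle is a plate 130 x 200 mm, top 42 mm above the bench, carrying nest, toggle clamp and plunger. It slides with about 3 N of friction and stays where left; the engaged pin locks it with 1 to 2 mm of play.
- hole_1 (a point): Mouth of the first hole of the index bar, where the pin starts; 28 mm above the bench.
- hole_2 (a point): Mouth of the next hole, the test station, 100 mm along the fixture's +y from hole_1, 28 mm above the bench: the pin must end in this one.
- knob: The plunger's black knob, round about the vertical, 34 mm across and 24 mm high, origin at its centre, on the pin's axis, 88 mm above the bench when the pin is home. It sits 85 mm from the nest axis towards the fixture's +y, above a steel sleeve 22 mm across whose top is 72 mm above the bench. The valve body and closed clamp beside it are up to 120 mm high, 65 mm away or more.
- plunger (a joint): Lift of knob and pin, m: 0 fully home in a hole, 0.018 at the upper stop. Above 0.012 the pin is clear of the index bar. A spring presses it down with 6 N when home and 9 N when fully pulled: let down over a hole it goes home; between holes it rests on the bar at 0.012 and the shuttle can still be slid.
- clamp (a joint): Angle of the toggle clamp's handle, rad: 0 to 0.14 when swung up (open, the start); at 1.05 the handle is level and the rubber pad meets the valve body. Pressing on with 8 to 15 N at the grip makes the pad bite. The handle is stiff (about 5 N at the grip to move it) and stays where it is left, the pad still pressing. The arm with the pad follows it by itself.
- clamp_grip (a point): Centre of the handle's black grip, 85 mm from the handle's pivot. The grip is a bar 14 mm wide (along the fixture's x, across the swing), 18 mm thick and 72 mm long (37 to 109 mm from the pivot). Handle down, this point is 101 mm above the bench, beyond the shuttle's end.
- clamp_pivot (a point): Pivot of the clamp's handle, 64 mm from the nest axis towards the fixture's -y and 101 mm above the bench; its axis lies along the fixture's x. At joint value q the grip's centre lies 85 mm from it, on the -y side, (1.05 - q) rad above the level: closing swings it to -y and down.
- clamp_arm: The clamp's steel arm with its rubber pad (34 mm across), coupled to the handle; origin at its pivot, 48 mm from the nest axis towards the fixture's -y, 98 mm above the bench. With the handle down it reaches over the valve body and presses on its rim; when open it stands steeply up between handle and valve body, to 170 mm above the bench.
- valve: Nickelled valve body that is already in the nest: an open cup 36 mm across, 44 mm high, with a spigot 10 mm thick, pointing to the fixture's +x and reaching 39 mm from its axis between two dowel pins; origin at the centre of its underside.
- nest (a point): Centre of the nest's floor on the shuttle, 49 mm above the bench: the valve body's origin lies here when it is seated. The nest has 0.5 to 1 mm of play.
- valve_a: Valve body like the one in the nest, 44 mm high, 36 mm across, standing on the bench in front of the fixture; origin under its centre. A bystander, loose, to be left alone.
- valve_b: Another such valve body, in front of the fixture. A bystander, loose, to be left alone.
- valve_c: Another such valve body, behind the fixture. A bystander, loose, to be left alone.
- pliers: Long-nose pliers with orange grips, 150 mm long, 14 mm thick, lying in front of the fixture; origin at the joint's underside. A bystander, loose, to be left alone.
- cap_tub: White tub of brass caps, 85 x 120 x 45 mm, behind the fixture; origin under its centre. A bystander, loose, to be left alone.
- plug_gauge: Steel plug gauge, 95 mm long, 20 mm thick, lying in front of the fixture; origin under its middle. A bystander, loose, to be left alone.
- screwdriver: Screwdriver with a black handle, lying behind the fixture; origin at its middle's underside. A bystander, loose, to be left alone.
Mind the look-alikes: they are no part of the job. Leave any brown or red look-alike of the valve alone.

How it is judged:
By the outcome, as a careful person would: the job done as asked, in the order asked, and still so for the second after the job is handed in, while the arm keeps its last pose, push and grip.
It also fails if it takes over 51 s, if anything falls off the work surface, if the arm or the gripper's body presses on something with over 40 N, if the wrist force passes 120 N, or if a joint passes its speed limit or range.

ROBOT

A 6-joint arm with a two-finger parallel gripper is mounted at the origin on the work surface. World frame = base frame: x ahead of the robot, y to its left, z up, the work surface at z = 0. Lengths are in mm, angles in rad, forces in N, time in s.
With the tool pointing down it reaches from about 325 to 775 mm from the base axis. Payload 9.3 kg.
Tool frame: the origin (TCP) lies between the finger pads; the fingertips stand 14 mm ahead of it and the grasp point (between the pads) lies 5 mm behind it; z points along the fingers, y is the line along which they close (so a half turn about z gives the same grasp; the last joint's range is limited). The gripper opens to 85 mm and grips with 20 to 120 N. Pads are 22 mm wide; open, the fingers measure 114 mm over their backs; the gripper's body (76 mm by 85 mm) begins 54 mm behind the grasp point. The pads swing forward as they close: fully open they stand 13 mm farther back than shut.
Start: joints at [1.001, 0.259, 0.021, 1.334, 0, 1.418], TCP at [222.661, 502.91, 245.279] pointing down, gripper open.
Joint ranges: [-3.04, 3.04], [-0.91, 1.82], [-1.04, 1.36], [-1.92, 1.95], [-1.52, 1.45], [-3.14, 3.14]. Speed limits (rad/s): [2.22, 2.22, 2.79, 3.14, 3.14, 3.14].

INTERFACE

Orientations are given as a unit quaternion [w, x, y, z].
In Python, from cell import r, vision, job gives the robot as it stands. The module is installed in compiled form; this text tells all that it offers.
- The arm moves only by the tool carry_out, never from a script. Its argument "commands" is a list of rows, each an object with "angular": the turn, a rotation vector about the world's x, y, z in units of 2 pi rad (1.0 is 2 pi rad), a list of three; "translation": the shift along the world's x, y, z in units of 0.12 m (1.0 is 0.12 m), a list of three; "grip": the closure, from 0 (fully open) to 1 (shut). In form: [{"angular": [rx, ry, rz], "translation": [tx, ty, tz], "grip": grip}, ...]. A call has 1 to 5 rows; each row shifts and turns the commanded pose from where the row before left it; what a row does not reach is not made up. A row lasts 1/10 s, in which the tool goes at most 50 mm and 8.59 degrees, less where a joint would pass 70% of its speed; a pose out of reach is approached as far as the arm can. A call with a number of a shift or a turn outside -1 to 1 is refused whole. A call with a gripper value outside its range is refused whole. The fingers move at their own pace and stop on an object; the grip force is fixed at half the most. Time passes only in rows, so rows that do not move let the fingers close. It gives the time, the measured TCP pose, the force, the opening and the grip force at its end, in the units of the state.
- r.get_state(): the state, without advancing time (a new reading comes with each control period).
- vision.capture(name): name is "side" or "top"; returns (picture, depth): 384x512x3 uint8, blue, green, red; 384x512 float32, mm along the optical axis (not along the pixel's ray), 0 where there is no reading.
- vision.camera_info(name): a dict with "vfov" (degrees; the focal length in pixels is half the picture's height over the tangent of half this angle, whatever the lens; pixels are square), "cx", "cy" (the principal point, pixels), "R" (3x3) and "t" (3): a world point X has camera coordinates R X + t. Camera axes: x right, y down, z forward; pixel columns grow to the right and rows downward; lengths in mm; the calibration is good to about 2 mm. A picture is of the moment at which its call begins. camera_info takes no time and is no camera call.
- job.hand_in(): hands the job in; it is judged then, once.
The state is a dict: "clock": time; "qpos": joint angles; "qvel": joint speeds; "joint_torque": joint torques, N m; "tcp_pos": TCP position; "tcp_rot": TCP orientation; "ft_force": force on the tool from outside, world axes, zero at the start; "moment": the same for the moment, N m; "grip_width": finger opening in mm; "finger_force": force on a finger pad.
Only numpy, scipy, OpenCV 4.12 (cv2) and the standard library are available. Lean on these libraries where they do the work, as an engineer would, in place of code of your own. Each camera call takes 0.05 s, during which the arm holds its last target. There are 200 camera calls.

## Working session

There is one attempt and no reset: what is moved stays moved. The work goes in short steps, Python scripts to look and compute and a tool call to move; the robot and the scene stay as the last step left them, time stands still between calls to the robot, and variables do not carry over. Pictures are saved under pics/ and viewed, at most 10 in all, crops included, and the job is handed in when it is done.

Besides the shell and the picture viewer there is one more tool, called after "Request:" as name(argument=value, ...) on one line, values as JSON. carry_out: Moves the arm, as the interface text tells. Shifts and turns lie within -1 to 1; 1 stands for 0.12 m of shift or 2 pi rad of turn. Its arguments: {"type":"object","properties":{"commands":{"type":"array"}},"required":["commands"]}

```bash
mkdir -p pics; cat > h.py <<'E'
import numpy as np, cv2
from cell import r, vision, job
def K(n):
    c=vision.camera_info(n); f=192/np.tan(np.radians(c['vfov']/2)); return f,c['cx'],c['cy'],np.array(c['R']),np.array(c['t'])
def back(n,u,v,d):
    f,cx,cy,R,t=K(n); return R.T@(np.array([(u-cx)/f*d,(v-cy)/f*d,d])-t)
def onz(n,u,v,z):
    f,cx,cy,R,t=K(n); o=-R.T@t; d=R.T@np.array([(u-cx)/f,(v-cy)/f,1]); return o+d*(z-o[2])/d[2]
def proj(n,X):
    f,cx,cy,R,t=K(n); p=R@np.array(X)+t; return p[0]/p[2]*f+cx,p[1]/p[2]*f+cy
E
python3 - <<'E'
from h import *
print(r.get_state())
for n in('top','side'):
    p,d=vision.capture(n); np.savez('pics/'+n,p=p,d=d); print(n,vision.camera_info(n),(d==0).mean())
    cv2.imwrite(f'pics/{n}1.png',cv2.resize(p,(800,600),interpolation=cv2.INTER_CUBIC))
E
```

```text
{'clock': 0.0, 'qpos': array([ 1.00141017e+00,  2.59185656e-01,  2.07468737e-02,  1.33369113e+00,
       -4.53695573e-05,  1.41818982e+00]), 'qvel': array([-9.59171550e-05, -8.60835280e-04,  4.72183413e-04, -5.76123040e-04,
       -9.00899346e-04, -1.59183805e-03]), 'joint_torque': array([ 9.24288506e-04, -5.55638480e+01,  3.44533467e+01,  1.34619224e-02,
       -1.86749744e-04,  1.52018686e-05]), 'tcp_pos': array([222.52308048, 502.68172813, 244.66384504]), 'tcp_rot': array([-2.14293763e-04,  2.06884772e-01,  9.78365088e-01, -6.31829533e-04]), 'ft_force': array([ 0.29118797,  0.63370268, -0.36192518]), 'moment': array([ 0.03571693,  0.0273683 , -0.02035822]), 'finger_force': 0.0, 'grip_width': 85.62235856919116}
top {'vfov': 57.896878016115586, 'cx': 260.11589103956663, 'cy': 193.45142469374505, 'R': array([[-0.0428213 , -0.99906032, -0.00669395],
       [-0.97044581,  0.04318563, -0.23742354],
       [ 0.23748952, -0.00367067, -0.97138317]]), 't': array([126.65449171, 617.07145673, 838.16063136])} 0.003977457682291667
side {'vfov': 47.39399050604481, 'cx': 263.185663008966, 'cy': 187.907832260993, 'R': array([[-0.93550841, -0.35305363, -0.01330943],
       [-0.25745938,  0.70703598, -0.65864618],
       [ 0.24194767, -0.61274241, -0.75233508]]), 't': array([571.68681913, 147.90199205, 952.64666181])} 0.0039825439453125
```

View pics/top1.png

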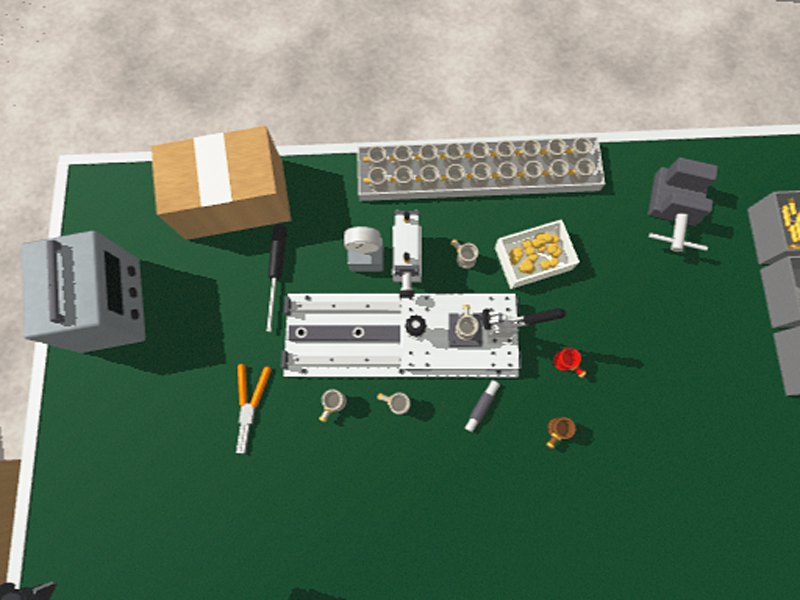

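View pics/side1.png

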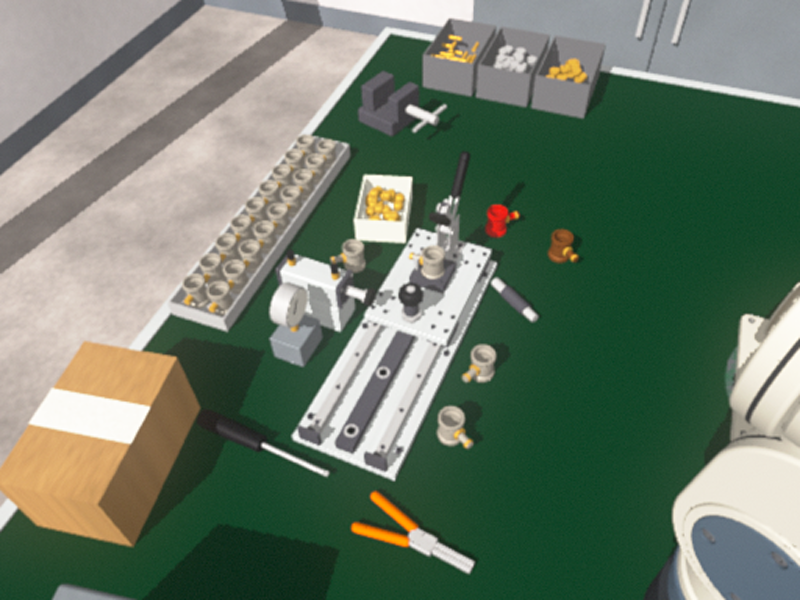

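The top view shows the fixture with guides along world ±y, the knob at about (415,324)/1.5625 and the clamp handle standing up at (540,317)/1.5625. The side view shows the knob at (410,295)/1.5625 and the handle at (460,175)/1.5625. I'll enlarge both views.

```bash
python3 - <<'E'
from h import *
a=np.load('pics/top.npz')['p'][175:250,175:375]; b=np.load('pics/side.npz')['p'][90:310,180:340]
cv2.imwrite('pics/topc.png',cv2.resize(a,None,fx=4,fy=4,interpolation=cv2.INTER_CUBIC))
cv2.imwrite('pics/sidec.png',cv2.resize(b[:150],None,fx=4,fy=4,interpolation=cv2.INTER_CUBIC))
E
```

```text
(no output)
```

View pics/topc.png

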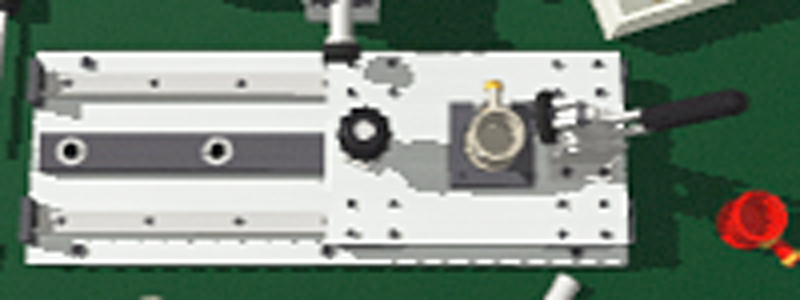

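View pics/sidec.png

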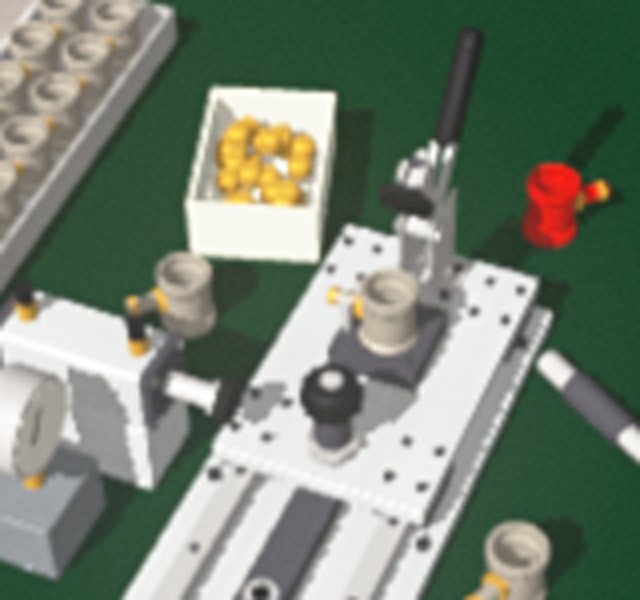

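The top crop shows the holes at (217,150) and (70,150), the knob at (365,132) and the grip from (645,121) to (740,101). The side crop shows hole_2 at (262,590), the knob centre at (332,393) and the grip from (448,140) to (470,35). Next I'll triangulate these.

```bash
python3 - <<'E'
from h import *
T=lambda u,v:((u+.5)/4-.5+175,(v+.5)/4-.5+175); S=lambda u,v:((u+.5)/4-.5+180,(v+.5)/4-.5+90)
def tri(a,b):
    P=[]
    for n in('top','side'):
        f,cx,cy,R,t=K(n); P.append(np.array([[f,0,cx],[0,f,cy],[0,0,1]])@np.c_[R,t])
    x=cv2.triangulatePoints(P[0],P[1],np.array(a),np.array(b))[:,0]; return x[:3]/x[3]
np.set_printoptions(precision=1,suppress=True)
h2=onz('top',*T(217,150),28);h3=onz('top',*T(70,150),28)
print('h2',h2,'h3',h3,'h2 tri',tri(T(217,150),S(262,590)))
print('knob tri',tri(T(365,130),S(331,383)), onz('top',*T(364,132),92),onz('side',*S(332,393),88))
print('grip base',tri(T(645,121),S(448,140)),'tip',tri(T(741,101),S(470,35)))
print('valve',tri(T(495,133),S(389,285)))
d=(h2-h3)/np.linalg.norm(h2-h3); print('dir -y',d,np.linalg.norm(h2-h3))
for n,q in(('top',[T(365,130),T(645,121),T(700,110),T(741,101)]),('side',[S(331,383),S(448,140),S(460,90),S(470,38)])):
    D=np.load(f'pics/{n}.npz')['d']
    for u,v in q: print(n,back(n,u,v,D[round(v),round(u)]))
E
```

```text
h2 [584.7 187.   28. ] h3 [589.2 287.6  28. ] h2 tri [582.8 186.4  34. ]
knob tri [579.2  86.6  99.7] [579.9  87.2  92. ] [579.6  83.7  88. ]
grip base [568.4 -81.1 142.3] tip [ 570.7 -127.4  184.6]
valve [574.    4.7 100.3]
dir -y [-0. -1.  0.] 100.62488750741126
top [579.3  86.7 101.4]
top [569.4 -81.3 141.1]
top [ 568.  -106.6  173.1]
top [ 568.9 -126.1  189.1]
side [578.2  88.5 102. ]
side [568.9 -84.4 139.4]
side [ 568.1 -101.9  163.8]
side [ 568.4 -118.   189.9]
```

Request:
carry_out(commands=[{"angular":[0,0,0.0197],"translation":[0.2,-0.34,0],"grip":1},{"angular":[0,0,0.0197],"translation":[0.2,-0.34,0],"grip":1},{"angular":[0,0,0.0197],"translation":[0.2,-0.34,0],"grip":1},{"angular":[0,0,0],"translation":[0.2,-0.34,0],"grip":1},{"angular":[0,0,0],"translation":[0.2,-0.34,0],"grip":1}])

```text
clock: 0.6
tcp_pos: [343.0, 297.2, 245.1]
tcp_rot: [-0.0, 0.022, 1.0, -0.0]
ft_force: [1.3, -0.3, -0.6]
grip_width: 12.1
finger_force: 0.0
```

Request:
carry_out(commands=[{"angular":[0,0,0],"translation":[0.2,-0.34,0],"grip":1},{"angular":[0,0,0],"translation":[0.2,-0.34,0],"grip":1},{"angular":[0,0,0],"translation":[0.2,-0.34,0],"grip":1},{"angular":[0,0,0],"translation":[0.2,-0.34,0],"grip":1},{"angular":[0,0,0],"translation":[0.2,-0.34,0],"grip":1}])

```text
clock: 1.1
tcp_pos: [463.1, 93.0, 245.2]
tcp_rot: [-0.0, 0.023, 1.0, 0.0]
ft_force: [0.6, 0.6, -0.1]
grip_width: 0.1
finger_force: 0.0
```

Request:
carry_out(commands=[{"angular":[0,0,0],"translation":[0.2,-0.34,0],"grip":1},{"angular":[0,0,0],"translation":[0.2,-0.34,0],"grip":1},{"angular":[0,0,0],"translation":[0.2,-0.34,0],"grip":1},{"angular":[0,0,0],"translation":[0.15,-0.2,0],"grip":1},{"angular":[0,0,0],"translation":[0,0,0],"grip":1}])

```text
clock: 1.6
tcp_pos: [554.3, -54.7, 243.9]
tcp_rot: [-0.001, 0.025, 1.0, -0.0]
ft_force: [-0.9, 1.0, 0.0]
grip_width: 0.1
finger_force: 0.0
```

Request:
carry_out(commands=[{"angular":[0,0,0],"translation":[0.14,-0.15,0],"grip":1},{"angular":[0,0,0],"translation":[0,0,-0.22],"grip":1},{"angular":[0,0,0],"translation":[0,0,-0.22],"grip":1},{"angular":[0,0,0],"translation":[0,0,0],"grip":1}])

```text
clock: 2.0
tcp_pos: [567.5, -68.5, 189.2]
tcp_rot: [-0.003, 0.023, 1.0, 0.001]
ft_force: [-0.3, -0.0, 0.4]
grip_width: 0.3
finger_force: 0.0
```

```bash
python3 - <<'E'
from h import *
s=r.get_state(); print(s['tcp_pos'],s['ft_force'])
a=vision.capture('top')[0][175:275,225:375]; b=vision.capture('side')[0][50:200,220:340]
f=lambda i:cv2.resize(i,None,fx=4,fy=4,interpolation=cv2.INTER_CUBIC)
o=np.zeros((600,800,3),np.uint8); A=cv2.resize(a,(400,267)); o[:267,:400]=A; o[:,400:]=cv2.resize(b,(400,500))[:500] if 0 else cv2.copyMakeBorder(cv2.resize(b,(400,500)),0,100,0,0,0)
cv2.imwrite('pics/c3.png',o)
E
```

```text
[567.50519425 -68.53014071 189.22599825] [-0.33553749 -0.00577272  0.43139568]
```

View pics/c3.png

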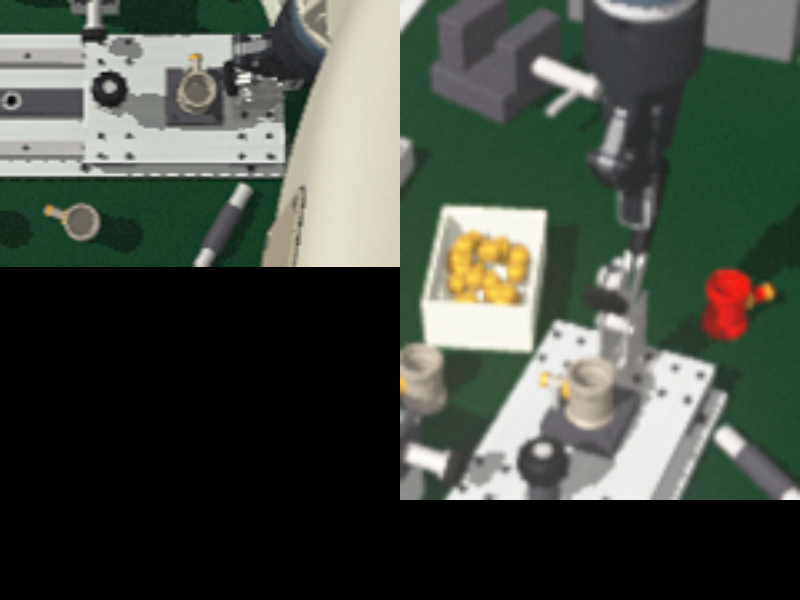

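Request:
carry_out(commands=[{"angular":[0,0,0],"translation":[0.01,-0.06,0],"grip":1},{"angular":[0,0,0],"translation":[0,-0.06,0],"grip":1},{"angular":[0,0,0],"translation":[0,-0.05,-0.01],"grip":1},{"angular":[0,0,0],"translation":[0,-0.05,-0.03],"grip":1},{"angular":[0,0,0],"translation":[0,0,0],"grip":1}])

```text
clock: 2.6
tcp_pos: [570.5, -96.8, 187.3]
tcp_rot: [-0.0, 0.023, 1.0, -0.0]
ft_force: [-0.7, 0.9, -0.4]
grip_width: -0.3
finger_force: 0.0
```

Request:
carry_out(commands=[{"angular":[0,0,0],"translation":[0,-0.04,0],"grip":1},{"angular":[0,0,0],"translation":[0,-0.04,0],"grip":1}])

```text
clock: 2.8
tcp_pos: [570.5, -105.0, 187.6]
tcp_rot: [-0.0, 0.022, 1.0, 0.001]
ft_force: [-0.2, 4.6, -0.5]
grip_width: 0.0
finger_force: 1.9
```

Request:
carry_out(commands=[{"angular":[0,0,0],"translation":[0,-0.05,-0.05],"grip":1},{"angular":[0,0,0],"translation":[0,-0.06,-0.065],"grip":1},{"angular":[0,0,0],"translation":[0,-0.06,-0.07],"grip":1},{"angular":[0,0,0],"translation":[-0.01,-0.05,-0.08],"grip":1}])

```text
clock: 3.2
tcp_pos: [570.1, -132.9, 156.1]
tcp_rot: [0.001, 0.023, 1.0, -0.001]
ft_force: [3.1, 0.7, 4.1]
grip_width: -0.3
finger_force: 2.2
```

Request:
carry_out(commands=[{"angular":[0,0,0],"translation":[0,-0.04,-0.08],"grip":1},{"angular":[0,0,0],"translation":[0,-0.04,-0.08],"grip":1},{"angular":[0,0,0],"translation":[0,-0.03,-0.06],"grip":1},{"angular":[0,0,0],"translation":[0,0,0],"grip":1}])

```text
clock: 3.6
tcp_pos: [568.8, -145.4, 128.0]
tcp_rot: [-0.001, 0.023, 1.0, 0.0]
ft_force: [0.3, 0.0, -1.1]
grip_width: 0.1
finger_force: 0.0
```

Request:
carry_out(commands=[{"angular":[0,0,0],"translation":[0,0,-0.03],"grip":1},{"angular":[0,0,0],"translation":[0,0,-0.03],"grip":1}])

```text
clock: 3.8
tcp_pos: [569.4, -145.6, 122.9]
tcp_rot: [0.0, 0.023, 1.0, -0.001]
ft_force: [-8.1, -0.1, 29.3]
grip_width: 0.1
finger_force: 14.8
```

Request:
carry_out(commands=[{"angular":[0,0,0],"translation":[0,0,0],"grip":1},{"angular":[0,0,0],"translation":[0,0,0],"grip":1}])

```text
clock: 4.0
tcp_pos: [569.3, -145.5, 123.5]
tcp_rot: [0.0, 0.023, 1.0, -0.001]
ft_force: [-4.5, -1.4, 11.3]
grip_width: 0.1
finger_force: 5.7
```

Request:
carry_out(commands=[{"angular":[0,0,0],"translation":[0,0,-0.01],"grip":1},{"angular":[0,0,0],"translation":[0,0,0],"grip":1},{"angular":[0,0,0],"translation":[0,0,0],"grip":1}])

```text
clock: 4.3
tcp_pos: [569.3, -145.6, 123.1]
tcp_rot: [0.001, 0.023, 1.0, -0.001]
ft_force: [-7.8, -0.5, 18.6]
grip_width: 0.0
finger_force: 9.3
```

Request:
carry_out(commands=[{"angular":[0,0,0],"translation":[0,0,0.2],"grip":1},{"angular":[0,0,0],"translation":[0,0,0.3],"grip":1},{"angular":[0,0,0],"translation":[0.015,0.38,0],"grip":0.3},{"angular":[0,0,0],"translation":[0.015,0.38,0],"grip":0.3},{"angular":[0,0,0],"translation":[0.015,0.38,0],"grip":0.3}])

```text
clock: 4.8
tcp_pos: [574.8, -7.1, 181.3]
tcp_rot: [0.0, 0.023, 1.0, -0.0]
ft_force: [0.3, 0.3, 0.7]
grip_width: 42.9
finger_force: 0.0
```

Request:
carry_out(commands=[{"angular":[0,0,0],"translation":[0.015,0.38,0],"grip":0.3},{"angular":[0,0,0],"translation":[0.015,0.38,0],"grip":0.3},{"angular":[0,0,0],"translation":[0,0,0],"grip":0.3}])

```text
clock: 5.1
tcp_pos: [578.0, 87.9, 181.0]
tcp_rot: [0.0, 0.02, 1.0, 0.001]
ft_force: [0.5, -0.0, 1.3]
grip_width: 59.6
finger_force: 0.0
```

```bash
python3 - <<'E'
from h import *
s=r.get_state(); print(s['tcp_pos'],s['ft_force'],s['grip_width'])
p,d=vision.capture('side'); np.savez('pics/side2',p=p,d=d)
cv2.imwrite('pics/c4.png',cv2.resize(p[90:240,200:350],(600,600),interpolation=cv2.INTER_CUBIC))
E
```

```text
[577.99293036  87.85637528 181.01847576] [ 0.46562897 -0.03015877  1.30860156] 59.62925024823949
```

View pics/c4.png

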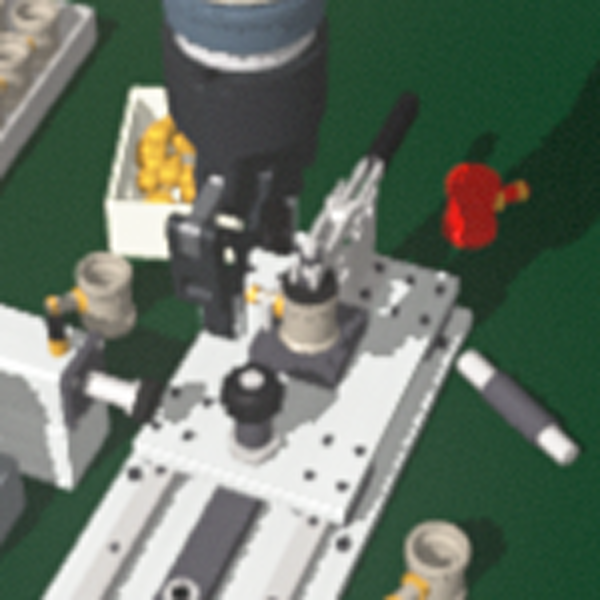

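The handle is down, with its grip from (377,158) to (408,100), and the pad sits on the valve's rim. The knob at (250,395) is still in hole 1. I'll check that the handle is level by projecting its expected position.

```bash
python3 - <<'E'
from h import *
for X in([571,-99,101],[569,-147,101],[568,-171,101],[580,87,100],[578,88,167]):
    u,v=proj('side',X); print(X,(u-200)*4,(v-90)*4)
D=np.load('pics/side2.npz')['d']
for u,v in((380,155),(392,130),(402,108)):
    print(back('side',200+u/4,90+v/4,D[round(90+v/4),round(200+u/4)]))
E
```

```text
[571, -99, 101] 368.45454319793544 170.9653098067181
[569, -147, 101] 395.2380634247904 123.79052726831645
[568, -171, 101] 408.1104673226689 101.11789687897675
[580, 87, 100] 247.38190583942128 381.1500579201431
[578, 88, 167] 248.27976805349294 298.3188665623553
[ 566.40619144 -106.74932866  108.90149296]
[ 565.82015512 -128.71069947  111.42625603]
[ 565.57755963 -148.13868958  113.83795804]
```

Request:
carry_out(commands=[{"angular":[0,0,0],"translation":[0.015,-0.008,-0.3],"grip":0.3},{"angular":[0,0,0],"translation":[0,0,-0.3],"grip":0.3},{"angular":[0,0,0],"translation":[0,0,-0.1],"grip":0.3},{"angular":[0,0,0],"translation":[0,0,-0.1],"grip":0.3},{"angular":[0,0,0],"translation":[0,0,0],"grip":0.3}])

```text
clock: 5.65
tcp_pos: [580.1, 81.3, 84.5]
tcp_rot: [-0.001, 0.023, 1.0, -0.0]
ft_force: [0.0, -0.5, -0.5]
grip_width: 59.7
finger_force: 0.0
```

```bash
python3 - <<'E'
from h import *
np.set_printoptions(precision=1,suppress=True)
for n in('top','side'):
    p,D=vision.capture(n); P=[]
    f,cx,cy,R,t=K(n); v,u=np.mgrid[0:384,0:512]
    C=np.stack([(u-cx)/f*D,(v-cy)/f*D,D],-1)-t; W=C@R
    m=(D>0)&(abs(W[...,0]-569)<6)&(W[...,1]<-85)&(W[...,1]>-180)&(W[...,2]>85)&(W[...,2]<140)
    for y in range(-175,-85,10):
        k=m&(abs(W[...,1]-y)<5); 
        if k.any(): print(n,y,k.sum(),np.percentile(W[k][:,2],[20,50,90]),p[k].mean())
E
```

```text
top -175 2 [106.  106.7 107.8] 37.0
top -165 14 [108.9 109.3 110.2] 38.45238095238095
top -155 18 [107.4 108.6 111.6] 39.148148148148145
top -145 19 [108.5 109.3 112. ] 38.73684210526316
top -135 19 [108.3 109.7 111.8] 39.8421052631579
top -125 22 [108.  109.5 111.3] 38.31818181818182
top -115 23 [106.9 109.3 111.2] 38.05797101449275
top -105 25 [102.  107.4 110.2] 46.85333333333333
top -95 13 [101.4 105.3 108. ] 120.76923076923077
side -175 1 [109. 109. 109.] 50.333333333333336
side -165 9 [110.6 111.3 112.3] 49.48148148148148
side -155 11 [109.9 110.7 112.8] 49.15151515151515
side -145 13 [110.3 111.4 113.2] 50.07692307692308
side -135 11 [109.4 110.4 112.2] 48.60606060606061
side -125 14 [109.9 110.7 113. ] 49.357142857142854
side -115 15 [107.9 110.7 111.8] 48.48888888888889
side -105 28 [103.4 107.6 112.7] 81.20238095238095
side -95 14 [100.2 106.2 110. ] 146.78571428571428
```

Request:
carry_out(commands=[{"angular":[0,0,0],"translation":[0,0.045,0],"grip":0.3},{"angular":[0,0,0],"translation":[0,0,0],"grip":0.3},{"angular":[0,0,0],"translation":[0,0,0],"grip":0.6},{"angular":[0,0,0],"translation":[0,0,0],"grip":1},{"angular":[0,0,0],"translation":[0,0,0],"grip":1}])

```text
clock: 6.25
tcp_pos: [580.5, 87.1, 85.9]
tcp_rot: [0.001, 0.023, 1.0, -0.0]
ft_force: [-2.1, -1.8, 6.1]
grip_width: 31.4
finger_force: 59.0
```

Request:
carry_out(commands=[{"angular":[0,0,0],"translation":[0,0,0],"grip":1},{"angular":[0,0,0],"translation":[0,0,0],"grip":1}])

```text
clock: 6.45
tcp_pos: [580.5, 87.1, 85.9]
tcp_rot: [0.001, 0.023, 1.0, -0.0]
ft_force: [-0.8, -1.8, 5.8]
grip_width: 31.8
finger_force: 59.0
```

Request:
carry_out(commands=[{"angular":[0,0,0],"translation":[0,0,0.045],"grip":1},{"angular":[0,0,0],"translation":[0,0,0.045],"grip":1},{"angular":[0,0,0],"translation":[0,0,0.045],"grip":1},{"angular":[0,0,0],"translation":[0,0,0],"grip":1}])

```text
clock: 6.85
tcp_pos: [580.4, 87.2, 101.7]
tcp_rot: [0.0, 0.023, 1.0, -0.0]
ft_force: [4.5, -2.3, -9.3]
grip_width: 31.5
finger_force: 60.2
```

Request:
carry_out(commands=[{"angular":[0,0,0],"translation":[0.004,0.08,0],"grip":1},{"angular":[0,0,0],"translation":[0.005,0.12,0],"grip":1},{"angular":[0,0,0],"translation":[0.006,0.13,0],"grip":1},{"angular":[0,0,0],"translation":[0.006,0.13,0],"grip":1},{"angular":[0,0,0],"translation":[0.005,0.12,0],"grip":1}])

```text
clock: 7.35
tcp_pos: [583.6, 157.2, 101.0]
tcp_rot: [0.0, 0.023, 1.0, -0.0]
ft_force: [5.2, -3.6, -8.0]
grip_width: 31.1
finger_force: 60.6
```

Sliding well. I'll finish the slide, then let the pin down gently.

Request:
carry_out(commands=[{"angular":[0,0,0],"translation":[0.005,0.12,0],"grip":1},{"angular":[0,0,0],"translation":[0.004,0.08,0],"grip":1},{"angular":[0,0,0],"translation":[0.002,0.05,0],"grip":1},{"angular":[0,0,0],"translation":[0,0,0],"grip":1},{"angular":[0,0,0],"translation":[0,0,0],"grip":1}])

```text
clock: 7.85
tcp_pos: [585.0, 187.8, 100.9]
tcp_rot: [0.0, 0.022, 1.0, 0.001]
ft_force: [6.1, 1.7, -10.4]
grip_width: 31.3
finger_force: 60.7
```

Request:
carry_out(commands=[{"angular":[0,0,0],"translation":[0.005,-0.005,-0.025],"grip":1},{"angular":[0,0,0],"translation":[0,0,-0.025],"grip":1},{"angular":[0,0,0],"translation":[0,0,-0.025],"grip":1},{"angular":[0,0,0],"translation":[0,0,0],"grip":1}])

```text
clock: 8.25
tcp_pos: [585.0, 186.4, 91.7]
tcp_rot: [-0.0, 0.023, 1.0, 0.0]
ft_force: [1.4, 1.8, -8.8]
grip_width: 31.6
finger_force: 60.8
```

Request:
carry_out(commands=[{"angular":[0,0,0],"translation":[0,0,-0.025],"grip":1},{"angular":[0,0,0],"translation":[0,0,-0.02],"grip":1},{"angular":[0,0,0],"translation":[0,0,-0.01],"grip":1},{"angular":[0,0,0],"translation":[0,0,0],"grip":1}])

```text
clock: 8.65
tcp_pos: [585.1, 186.4, 86.0]
tcp_rot: [-0.0, 0.023, 1.0, 0.0]
ft_force: [-1.5, 1.3, -1.9]
grip_width: 31.8
finger_force: 61.4
```

Request:
carry_out(commands=[{"angular":[0,0,0],"translation":[0,0,-0.008],"grip":1},{"angular":[0,0,0],"translation":[0,0,-0.005],"grip":1},{"angular":[0,0,0],"translation":[0,0,0],"grip":1}])

```text
clock: 8.95
tcp_pos: [585.1, 186.4, 85.9]
tcp_rot: [0.001, 0.023, 1.0, 0.0]
ft_force: [-6.7, 0.9, 12.4]
grip_width: 31.4
finger_force: 62.7
```

```bash
python3 - <<'E'
from h import *
p,d=vision.capture('side')
cv2.imwrite('pics/c5.png',cv2.resize(p[80:280,170:370],(600,600),interpolation=cv2.INTER_CUBIC))
np.set_printoptions(precision=1,suppress=True)
for n in('top','side'):
    p,D=vision.capture(n); f,cx,cy,R,t=K(n); v,u=np.mgrid[0:384,0:512]
    W=(np.stack([(u-cx)/f*D,(v-cy)/f*D,D],-1)-t)@R
    m=(D>0)&(abs(W[...,0]-573)<6)&(W[...,2]>85)&(W[...,2]<140)
    for y in(-62,-52,-42,-32,-22,-12):
        k=m&(abs(W[...,1]-y)<5)
        if k.any(): print(n,y,k.sum(),np.median(W[k][:,2]))
E
```

```text
top -62 16 110.60351909028785
top -52 19 109.3083823433633
top -42 20 109.33989308768888
top -32 23 108.31586036666322
top -22 24 108.68245554059953
top -12 22 109.05153276363276
side -62 12 110.6783744828878
side -52 13 111.03768248440244
side -42 14 111.3791652743171
side -32 15 111.47791219632094
side -22 15 110.09409268542701
side -12 23 110.12902934941069
```

View pics/c5.png

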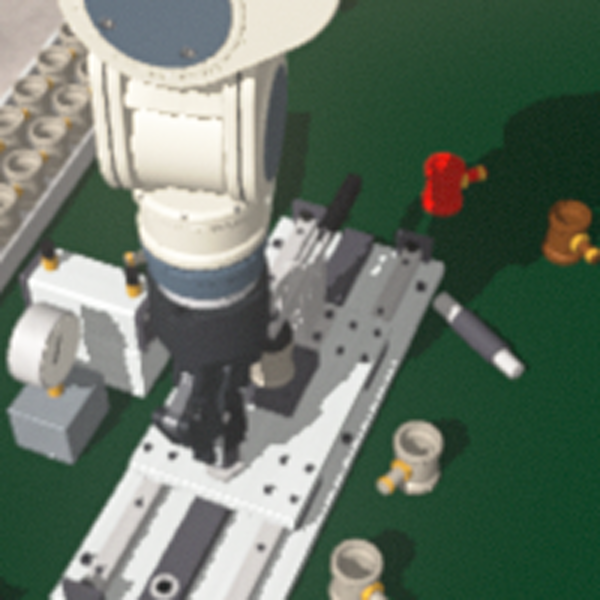

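The shuttle is at the second hole, with only hole 3 showing at (165,585). The handle is level with the pad still on the valve, and the knob is held with the pin at its home height, pressing 12 N.

```bash
python3 -c "
from h import *
print(job.hand_in())"
```

```text
the job is handed in; nothing more can be done
None
```

The job is handed in after about 9 s of robot time: the clamp was pressed home first (about 19 N held), then the shuttle was moved to hole_2, where the pin is home and the gripper still holds the knob.

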